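Isolate the lit sweet trays and hold the spring clip open on the service card

TASK

The lit sweet trays are being taken out of service: first turn the handle of the rotary isolator on the grey box from on to off until it clicks home. Then pick up the steel spring clip, squeeze it open and hold it gaping around the upright side edge of the service card that faces the robot, one jaw on each side, clear of the block and without touching the card, so that I can slip the lock-off tag in between. Finish while still holding the clip open there; do not bump or shift the card, and leave everything else where it is.

Things in the scene. Friction and masses are not known exactly. Their poses are not given: they have to be found in the camera images.
- isolator: Power isolator: grey moulded box 120 long (its x) x 84 wide (its y) x 62 high, lid rim 124 x 88, fixed to the counter; a conduit leaves the middle of its +x end and reaches 101 mm from the centre. Origin at the centre of its underside, z up. A black rotary handle sits on the centre of the lid. It stands on either the left or the right side of the counter, the service card on the other.
- isolator_grip (a point): Centre of the isolator's handle bar, on the turning axis (vertical), 81 mm above the counter. The bar is 60 long x 12 wide x 22 high (70 to 92 mm above the counter), on a round dial 56 across whose top is 70 mm above the counter. The point turns with the handle: its x runs along the bar.
- isolator_handle (a joint): Angle of the isolator handle, rad: 0 = on, bar in line with the box's long (x) axis, as it starts; 1.571 = off, bar crosswise; grows anticlockwise seen from above. A snap-action spring holds it at either end (about 0.1 N m to leave a detent) and throws it on to the nearer end once it is past the middle and let go.
- clip: Steel spring clip like a large clothes peg, lying on its side: 90 long (x -45 to +45), 26 high, about 50 wide at the tails, about 60 g. Origin on the underside below the pivot barrel (11 across); +x is the way the jaws point, z up along the pivot. Flat tails flare from 19 mm apart (outer faces) at the pivot to 50 mm at x = -44; jaws run forward to lips that touch at x = 40 to 45.
- clip_tails (a point): Place to squeeze: midway between the tails, 32 mm behind the pivot, 13 mm above the underside; axes as the clip's. At rest the tails are 37 to 49 mm apart (outer faces) beside this point, at the stop about 18 mm. Squeezed here to the stop between level flat fingers, the clip centres itself and creeps forward: its lips come to lie about 78 mm (75 to 81) ahead of the fingers' middle.
- clip_left_lip (a point): Inner face of the left (+y) jaw's lip, 42 mm ahead of the pivot, at half the clip's height; moves with the left lever.
- clip_right_lip (a point): Inner face of the right (-y) jaw's lip, likewise; at rest it lies against the left one.
- clip_left (a joint): Angle of the left lever, rad: 0 = shut, 0.34 = fully open, at its stop. Squeezing the two tails together opens both jaws; fully open the tails lie parallel and the lips are about 28 mm apart. Squeezing at the tails point takes about 4 N (just moving) to 10 N (fully open).
- clip_right (a joint): Angle of the right lever, rad: 0 = shut, 0.34 = fully open.
- card_stand: Service card: a stiff white plastic card 100 long (x) x 3 thick (y), standing upright in a black slotted block 70 x 44 x 22 high, all one piece, loose, 0.6 kg. The card reaches from the block's top (22 mm) to 117 mm above the counter and overhangs the block by 15 mm at both ends. Origin at the centre of the block's underside, z up; the -x end is the one that faces the robot.
- card_edge (a point): Middle of the card's upright side edge that faces the robot, 70 mm above the counter; x points from the edge into the card, y is the card's normal.
- scoop: Bystander: blue plastic sweet scoop, 175 long x 64 wide x 30 high, handle to its -x, lying on the counter; origin on the underside by the blade's back.
- jar: Bystander: jar of sweets, 72 across x 105 high; origin at the centre of its base.
- tape: Bystander: roll of clear tape lying flat, 68 across x 24 high; origin at the centre of its underside.
- marker: Bystander: black marker pen, 16 across x 125 long, lying along its x; origin at the middle of its underside.
- tub: Bystander: paper tub with a lid, 78 across x 70 high; origin at the centre of its base.
- giftbox: Bystander: gift carton 89 x 89 x 39 high; origin at the centre of its base.
- tin: Bystander: sweet tin 60 across x 75 high; origin at the centre of its base.
There are look-alikes about, which are no part of the job. Leave any yellow look-alike of the clip alone.

How it is judged (in metres and radians):
On the way, in this order (a step that is already met when the one before it is completed fails the run):
1. the isolator handle is turned home to off while the clip still lies on the counter (value of joint isolator_handle above 1.45 rad and height (world z) of clip below 0.01 m), for 0.2 s.
2. the clip is lifted off the counter in the fingers and squeezed open, its jaws still short of the card (contact force between clip and the fingers above 2 N and value of joint each of clip_left, clip_right above 0.13 rad and height (world z) of clip above 0.02 m and x of each of clip_left_lip, clip_right_lip in the frame of card_edge below 0 m), for 0.1 s.
At the end, for the whole second after the job is handed in: At rest in the squeezing fingers (over 2 N), off the counter: both levers open over 0.13 rad, a lip on each side of the card, over 4 mm from its mid-plane, 4 to 45 mm past the edge, 40 to 115 mm up; card and block upright, untouched by clip and fingers (under 0.3 N); isolator handle over 1.45 rad (value of joint isolator_handle above 1.45 rad and value of joint each of clip_left, clip_right above 0.13 rad and contact force between clip and the fingers above 2 N and ((y of clip_left_lip in the frame of card_edge above 0.004 m and y of clip_right_lip in the frame of card_edge below -0.004 m) or (y of clip_right_lip in the frame of card_edge above 0.004 m and y of clip_left_lip in the frame of card_edge below -0.004 m)) and x of clip_left_lip in the frame of card_edge between 0.004 and 0.045 m and x of clip_right_lip in the frame of card_edge between 0.004 and 0.045 m and z of clip_left_lip in the frame of card_edge between -0.03 and 0.045 m and z of clip_right_lip in the frame of card_edge between -0.03 and 0.045 m and contact force between each of clip, the fingers and card_stand below 0.3 N and height (world z) of clip above 0.02 m and linear speed of clip below 0.03 m/s and angle between card_stand's own z axis and vertical below 0.1 rad); the arm keeps its last pose, push and grip.
It fails at once if the card and its block are shifted by more than 12 mm (distance of card_stand from where it was at the start of the episode above 0.012 m).
It fails at once if the clip or the robot bumps the card or its block with more than 10 N (contact force between any of clip, the arm, the fingers and card_stand above 10 N).
It fails at once if a bystander is shifted by more than 20 mm (distance of any of scoop, jar, tape, marker, tub, giftbox, tin from where it was at the start of the episode above 0.02 m).
It also fails if it takes over 58 s, if anything falls off the work surface, if the arm or the gripper's body presses on something with over 40 N, if the wrist force passes 120 N, or if a joint passes its speed limit or range.

ROBOT

A 6-joint arm with a two-finger parallel gripper is mounted at the origin on the work surface. World frame = base frame: x ahead of the robot, y to its left, z up, the work surface at z = 0. Lengths are in mm, angles in rad, forces in N, time in s.
With the tool pointing down it reaches from about 350 to 925 mm from the base axis. Payload 6.4 kg.
Tool frame: the origin (TCP) lies between the finger pads; the fingertips stand 11 mm ahead of it and the grasp point (between the pads) lies 8 mm behind it; z points along the fingers, y is the line along which they close (so a half turn about z gives the same grasp; the last joint's range is limited). The gripper opens to 94 mm and grips with 3 to 60 N. Pads are 16 mm wide; open, the fingers measure 119 mm over their backs; the gripper's body (75 mm by 177 mm) begins 78 mm behind the grasp point.
Start: joints at [-1.455, 0.245, 1.558, -0, 1.339, -0.174], TCP at [185.749, -622.905, 216.455] pointing down, gripper open.
Joint ranges: [-3.13, 3.13], [-1.02, 2.26], [0.13, 2.54], [-0.95, 4.09], [0.21, 2.88], [-2.74, 2.74]. Speed limits (rad/s): [2.57, 2.57, 3.14, 3.14, 3.14, 3.14].

INTERFACE

Orientations are given as a 3x3 rotation matrix whose columns are the frame's x, y, z axes.
In Python, from workcell import telemetry, imaging, hand_in gives the robot as it stands.
- The arm moves only by the tool apply_moves, never from a script. Its arguments are lists of equal length, an entry for each row: "claw": the gripper command: -1 is fully open, 1 is shut, values between are in proportion; "travel": the shift along the world's x, y, z in cm, a list of three; "delta_rot": the turn, a rotation vector about the world's x, y, z in rad, a list of three. A call has 1 to 20 rows; each row is the pose to reach, as a shift and turn from the pose commanded when the call began; what a row does not reach only later rows make up. A row lasts 1/10 s, in which the tool goes at most 50 mm and 8.59 degrees, less where a joint would pass 70% of its speed; a pose out of reach is approached as far as the arm can. A call with a gripper value outside its range is refused whole. The fingers move at their own pace and stop on an object; "force" is the grip in N (left out, the last holds). Time passes only in rows, so rows that repeat a pose let the fingers close. It gives the time, the measured TCP pose, the force, the opening and the grip force at its end, in the units of the state.
- telemetry.state(): the state, without advancing time (a new reading comes with each control period).
- imaging.camera(name): name is "scene" or "top" or "wrist"; returns a dict with "image" (480x640x3 uint8, red, green, blue), "depth" (480x640 float32, mm along the optical axis (not along the pixel's ray), 0 where there is no reading), "mtx" (3x3 intrinsics, pixels), "dist" ([k1, k2, p1, p2, k3] as OpenCV has them; the pictures are not rectified), "extrinsics" (4x4, takes a point from world to camera coordinates). Camera axes: x right, y down, z forward; pixel columns grow to the right and rows downward; lengths in mm; the calibration is good to about 2 mm. A picture is of the moment at which its call begins.
- hand_in(): hands the job in; it is judged then, once.
Trained networks look in a picture, given as the dict that the camera call returned (one of the last four; its "shot" number tells which), for a name from the list of things; names that differ only in an ending like _2 or _b are one class to them, and where a whole thing is asked for, a point or a joint stands for the part that bears it (a point fixed in the world has none). Each returns a list of dicts, best first, with "conf" (0 to 1); they miss things now and then, are a little off and sometimes report something else, mostly with a low value. They report only what shows in the picture. A call takes as long as a camera call. They do not tell look-alikes from the thing itself.
- imaging.boxes_of(picture, target): "location" ([column, row] in pixels, amid what is visible of it).
The state is a dict: "t": time; "joint_positions": joint angles; "qd": joint speeds; "joint_torque": joint torques, N m; "ee_pos": TCP position; "tcp_rot": TCP orientation; "wrist_force": force on the tool from outside, world axes, zero at the start; "ft_torque": the same for the moment, N m; "opening": finger opening in mm; "finger_force": force on a finger pad.
Only numpy, scipy, OpenCV 4.12 (cv2) and the standard library are available. Lean on these libraries where they do the work, as an engineer would, in place of code of your own. Each camera call takes 0.05 s, during which the arm holds its last target. There are 200 camera calls.

## Working session

There is one attempt and no reset: what is moved stays moved. The work goes in short steps, Python scripts to look and compute and a tool call to move; the robot and the scene stay as the last step left them, time stands still between calls to the robot, and variables do not carry over. Pictures are saved under pics/ and viewed, at most 10 in all, crops included, and the job is handed in when it is done.

Besides the shell and the picture viewer there is one more tool, called after ">>>" as name(argument=value, ...) on one line, values as JSON. apply_moves: Moves the arm, as the interface text tells. Its arguments: {"type":"object","properties":{"claw":{"type":"array"},"travel":{"type":"array"},"delta_rot":{"type":"array"},"force":{"type":"number"}},"required":["claw","travel","delta_rot"]}

```bash
ls; mkdir -p pics; cat > h.py <<'E'
import numpy as np, cv2
from workcell import telemetry, imaging
def pts(p):
    """world xyz for each pixel (mm), nan without depth"""
    d=p["depth"].astype(float); h,w=d.shape
    uv=np.stack(np.meshgrid(np.arange(w),np.arange(h)),-1).reshape(-1,1,2).astype(np.float32)
    n=cv2.undistortPoints(uv,p["mtx"],p["dist"]).reshape(h,w,2)
    c=np.dstack([n*d[...,None],d]); E=p["extrinsics"]
    X=(c-E[:3,3])@E[:3,:3]; X[d==0]=np.nan
    return X
def save(p,n): cv2.imwrite(f"pics/{n}.png",cv2.cvtColor(p["image"],cv2.COLOR_RGB2BGR))
E
python3 - <<'E'
from h import *
print(telemetry.state())
for c in ("top","scene"):
    p=imaging.camera(c); save(p,c); X=pts(p); np.savez(f"{c}.npz",X=X,im=p["image"])
    for n in ["isolator","isolator_grip","clip","clip_tails","card_stand","card_edge","scoop","jar","tape","marker","tub","giftbox","tin"]:
        for r in imaging.boxes_of(p,n)[:3]:
            u,v=map(int,np.round(r["location"])); print(c,n,(u,v),round(r["conf"],2),X[v,u].round())
E
```

```text
pics
{'t': 0.0, 'joint_positions': array([-1.45513051e+00,  2.45816632e-01,  1.55899134e+00, -8.70440575e-06,
        1.33870560e+00, -1.74079328e-01]), 'qd': array([-5.52084314e-04,  1.70677436e-03,  8.08660730e-04,  7.75472845e-04,
       -2.58014886e-03, -1.49289169e-05]), 'joint_torque': array([ 9.56072427e-05, -4.15838349e+01, -3.14596474e+01,  6.84528938e-02,
        3.33455438e-02, -1.36328381e-04]), 'ee_pos': array([ 185.6588822 , -622.31881824,  215.35590313]), 'tcp_rot': array([[ 9.58316185e-01,  2.85709708e-01, -2.30103621e-04],
       [ 2.85709617e-01, -9.58314342e-01,  1.90710294e-03],
       [ 3.24366225e-04, -1.89335043e-03, -9.99998155e-01]]), 'wrist_force': array([0.29655135, 0.15604609, 0.05817151]), 'ft_torque': array([-0.03942869,  0.02044993,  0.03520853]), 'finger_force': 0.0, 'opening': 94.1125180871566}
top isolator (468, 211) 0.58 [ 554. -277.   72.]
top isolator_grip (472, 211) 0.69 [ 554. -285.   72.]
top clip (181, 355) 0.89 [264. 322.  26.]
top clip (372, 265) 0.78 [448. -83.  24.]
top clip (310, 251) 0.51 [481.  49.  -4.]
top clip_tails (184, 352) 0.94 [
[... 884 characters left out ...]
.]
scene clip (315, 342) 0.29 [747. -14.  77.]
scene clip_tails (352, 256) 0.76 [477.  47.  18.]
scene clip_tails (461, 200) 0.76 [278. 313.  18.]
scene clip_tails (290, 252) 0.71 [469. -93.  18.]
scene card_stand (448, 292) 0.78 [616. 239.  70.]
scene card_edge (448, 290) 0.61 [612. 239.  72.]
scene scoop (220, 335) 0.6 [ 691. -212.    6.]
scene jar (394, 343) 0.65 [764. 126. 108.]
scene jar (358, 257) 0.34 [474.  60.  12.]
scene tape (300, 315) 0.65 [631. -56.   1.]
scene marker (413, 219) 0.65 [352. 189.  18.]
scene tub (219, 334) 0.71 [ 689. -215.    5.]
scene tub (357, 316) 0.63 [680.  61.  70.]
scene giftbox (253, 212) 0.63 [ 360. -191.   38.]
scene tin (318, 343) 0.77 [748.  -9.  76.]
```

View pics/top.png

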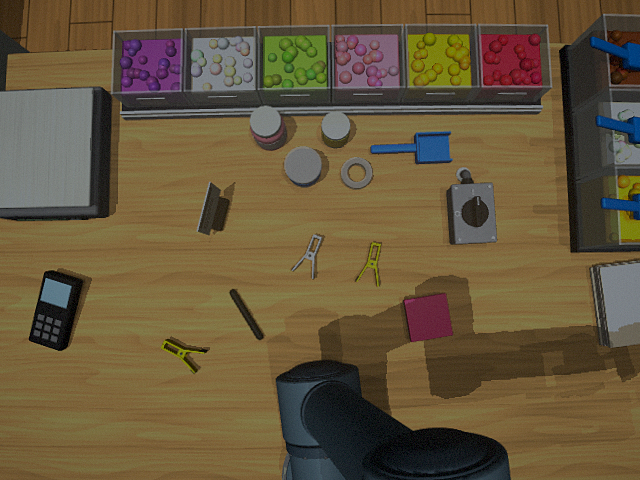

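```bash
python3 - <<'E'
import cv2,numpy as np
a=cv2.imread("pics/top.png"); 
c=[cv2.resize(a[y:y+90,x:x+120],(400,300),interpolation=cv2.INTER_CUBIC) for x,y in((255,205),(315,220),(120,310),(410,165))]
cv2.imwrite("pics/crops.png",np.vstack([np.hstack(c[:2]),np.hstack(c[2:])]))
E
```

```text
(no output)
```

View pics/crops.png

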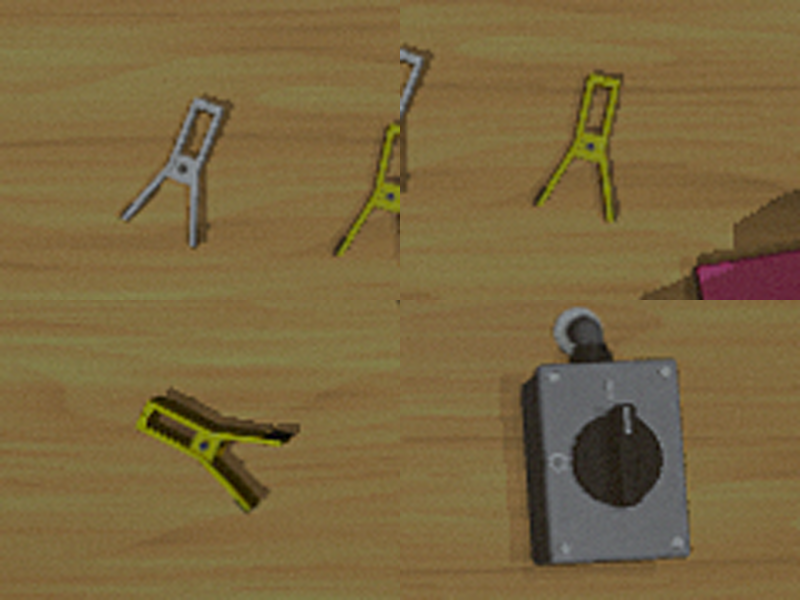

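The steel clip is at (312,255). The things it could be mistaken for are the yellow clips at (372,263) and (183,352). The close crop shows a grey-metal clip with its jaws pointing up the image and slightly right, so I choose that one. The isolator is at (472,213) with its bar along the box's long axis, and the card is at (210,208).

```bash
python3 - <<'E'
from h import *
d=np.load("top.npz");X=d["X"];im=d["im"].astype(int)
x,y,z=X[...,0],X[...,1],X[...,2]
def rect(m,n):
    P=X[m]; r=cv2.minAreaRect(P[:,:2].astype(np.float32)); print(n,m.sum(),"z",np.median(P[:,2]).round(1),"rect",np.round(r[0],1),np.round(r[1],1),round(r[2],1)); return P
def pca(P,n):
    c=P[:,:2].mean(0); w,v=np.linalg.eigh(np.cov(P[:,:2].T)); a=v[:,1]*np.sign(v[0,1]); t=(P[:,:2]-c)@a
    print(n,"c",c.round(1),"ang",np.degrees(np.arctan2(a[1],a[0])).round(1),"ext",t.min().round(),t.max().round(),"std",np.sqrt(w[0]).round(2))
iso=(abs(x-554)<75)&(abs(y+283)<75)
rect(iso&(z>52)&(z<68),"lid")
pca(rect(iso&(z>80),"bar"),"bar")
card=(abs(x-570)<90)&(abs(y-250)<60)
for lo,hi in((14,30),(40,70),(70,100),(100,130)):
    m=card&(z>lo)&(z<hi)
    if m.sum()>5: pca(rect(m,f"card{lo}"),"")
mx=im.max(-1);mn=im.min(-1)
cl=(abs(x-480)<60)&(abs(y-47)<45)&(mx-mn<25)&(mx>90)
pca(rect(cl,"clip"),"clip")
vs,us=np.where(cl)
print(vs.min(),vs.max(),us.min(),us.max())
S=np.load("scene.npz")["X"];x,y,z=S[...,0],S[...,1],S[...,2];X=S
card=(abs(x-570)<90)&(abs(y-250)<60)
for lo,hi in((14,30),(40,70),(70,100),(100,130)):
    m=card&(z>lo)&(z<hi)
    if m.sum()>5: pca(rect(m,f"Scard{lo}"),"")
E
```

```text
lid 1955 z 62.6 rect [ 552.1 -291.5] [125.5  89.3] 2.1
bar 236 z 91.5 rect [ 551.9 -290.3] [60.5 13.6] 2.0
bar c [ 551.5 -289.4] ang 1.6 ext -30.0 31.0 std 3.87
card14 386 z 22.1 rect [561.8 239.8] [23.1 98.5] 75.9
 c [562.4 240.3] ang -14.2 ext -50.0 49.0 std 7.04
card40 176 z 55.2 rect [565.1 249.9] [  2.8 100.3] 75.9
 c [563.9 250.2] ang -14.1 ext -49.0 51.0 std 0.52
card70 196 z 84.9 rect [564.6 249.7] [ 2.8 99.1] 75.7
 c [564.6 250. ] ang -14.2 ext -49.0 50.0 std 0.49
card100 208 z 113.0 rect [565.7 251.1] [  4.7 100.2] 76.2
 c [565.4 250.6] ang -14.2 ext -50.0 50.0 std 1.07
clip 211 z 26.4 rect [472.8  48.1] [46.1 89.6] 67.6
clip c [473.9  47.3] ang -22.2 ext -46.0 43.0 std 10.72
235 278 292 321
Scard14 548 z 22.5 rect [575.1 249.1] [44.8 87.6] 76.1
 c [571.6 249.9] ang -13.8 ext -40.0 47.0 std 13.52
Scard40 18 z 57.5 rect [602.8 241.6] [ 2.8 29. ] 78.0
 c [612.6 239.3] ang -10.5 ext -25.0 4.0 std 0.87
Scard70 20 z 83.4 rect [575.3 247.4] [ 2.9 86.3] 78.0
 c [601.4 241.9] ang -12.6 ext -70.0 16.0 std 0.83
Scard100 76 z 117.9 rect [569.1 250.4] [  3.1 102.8] 75.8
 c [574.6 249. ] ang -14.2 ext -57.0 46.0 std 0.97
```

>>> apply_moves(claw=[-1, -1, -1, -1, -1, -1, -1, -1, -1, -1, -1, -1, -1], travel=[[36.6, 33.2, -5], [36.6, 33.2, -5], [36.6, 33.2, -5], [36.6, 33.2, -5], [36.6, 33.2, -5], [36.6, 33.2, -5], [36.6, 33.2, -5], [36.6, 33.2, -5], [36.6, 33.2, -5], [36.6, 33.2, -5], [36.6, 33.2, -5], [36.6, 33.2, -5], [36.6, 33.2, -5]], delta_rot=[[0, 0, -0.255], [0, 0, -0.255], [0, 0, -0.255], [0, 0, -0.255], [0, 0, -0.255], [0, 0, -0.255], [0, 0, -0.255], [0, 0, -0.255], [0, 0, -0.255], [0, 0, -0.255], [0, 0, -0.255], [0, 0, -0.255], [0, 0, -0.255]], force=40)

```text
t: 2.7
ee_pos: [551.2, -291.7, 166.6]
tcp_rot: [[0.999, 0.034, -0.0], [0.034, -0.999, -0.0], [-0.0, 0.0, -1.0]]
wrist_force: [0.2, -0.4, 1.0]
opening: 93.8
finger_force: 0.0
```

>>> apply_moves(claw=[-1, -1, -1, -1, 0.85, 0.85, 0.85, 0.85, 0.85, 0.85, 0.85, 0.85], travel=[[0, 0.1, -5], [0, 0.1, -8.3], [0, 0.1, -8.3], [0, 0.1, -8.3], [0, 0.1, -8.3], [0, 0.1, -8.3], [0, 0.1, -8.3], [0, 0.1, -8.3], [0, 0.1, -8.3], [0, 0.1, -8.3], [0, 0.1, -8.3], [0, 0.1, -8.3]], delta_rot=[[0, 0, 0], [0, 0, 0], [0, 0, 0], [0, 0, 0], [0, 0, 0], [0, 0, 0], [0, 0, 0], [0, 0, 0], [0, 0, 0], [0, 0, 0], [0, 0, 0], [0, 0, 0]])

```text
t: 3.9
ee_pos: [551.7, -289.8, 83.4]
tcp_rot: [[0.999, 0.035, -0.0], [0.035, -0.999, 0.0], [-0.0, -0.0, -1.0]]
wrist_force: [0.1, -0.0, -0.4]
opening: 33.2
finger_force: 0.0
```

>>> apply_moves(claw=[1, 1, 1, 1, 1, 1], travel=[[0, 0, 0], [0, 0, 0], [0, 0, 0], [0, 0, 0], [0, 0, 0], [0, 0, 0]], delta_rot=[[0, 0, 0], [0, 0, 0], [0, 0, 0], [0, 0, 0], [0, 0, 0], [0, 0, 0]])

```text
t: 4.5
ee_pos: [551.8, -290.5, 83.4]
tcp_rot: [[0.999, 0.035, 0.0], [0.035, -0.999, -0.001], [0.0, 0.001, -1.0]]
wrist_force: [0.9, -3.4, -2.1]
opening: 11.3
finger_force: 40.0
```

>>> apply_moves(claw=[1, 1, 1, 1, 1, 1, 1, 1, 1, 1, 1, 1, 1, 1, 1, 1, 1, 1], travel=[[0, 0, 0], [0, 0, 0], [0, 0, 0], [0, 0, 0], [0, 0, 0], [0, 0, 0], [0, 0, 0], [0, 0, 0], [0, 0, 0], [0, 0, 0], [0, 0, 0], [0, 0, 0], [0, 0, 0], [0, 0, 0], [0, 0, 0], [0, 0, 0], [0, 0, 0], [0, 0, 0]], delta_rot=[[0, 0, 0.1], [0, 0, 0.2], [0, 0, 0.3], [0, 0, 0.4], [0, 0, 0.5], [0, 0, 0.6], [0, 0, 0.7], [0, 0, 0.8], [0, 0, 0.9], [0, 0, 1.0], [0, 0, 1.1], [0, 0, 1.2], [0, 0, 1.3], [0, 0, 1.4], [0, 0, 1.5], [0, 0, 1.57], [0, 0, 1.6], [0, 0, 1.6]])

```text
t: 6.3
ee_pos: [552.7, -291.4, 83.5]
tcp_rot: [[-0.063, 0.998, 0.003], [0.998, 0.063, -0.003], [-0.003, 0.003, -1.0]]
wrist_force: [3.3, -7.5, -6.7]
opening: 12.0
finger_force: 40.1
```

>>> apply_moves(claw=[-0.2, -0.2, -0.2, -0.2, -0.2, -0.2, -0.2, -0.2, -0.2], travel=[[0, 0, 0], [0, 0, 0], [0, 0, 0], [0, 0, 0], [0, 0, 2], [0, 0, 7], [0, 0, 10], [0, 0, 10], [0, 0, 10]], delta_rot=[[0, 0, 0], [0, 0, 0], [0, 0, 0], [0, 0, 0], [0, 0, 0], [0, 0, 0], [0, 0, 0], [0, 0, 0], [0, 0, 0]])

```text
t: 7.2
ee_pos: [551.9, -289.8, 183.8]
tcp_rot: [[-0.064, 0.998, 0.001], [0.998, 0.064, -0.0], [-0.0, 0.001, -1.0]]
wrist_force: [-0.2, 0.4, -0.7]
opening: 56.7
finger_force: 0.0
```

```bash
python3 - <<'E'
from h import *
p=imaging.camera("top");X=pts(p);x,y,z=np.moveaxis(X,-1,0)
p=imaging.camera("scene");Y=pts(p)
for n,X in(("top",X),("scene",Y)):
    P=X[(abs(X[...,0]-552)<40)&(abs(X[...,1]+290)<40)&(X[...,2]>80)&(X[...,2]<95)]
    if len(P)>5: print(n,len(P),cv2.minAreaRect(P[:,:2].astype(np.float32)))
p=imaging.camera("wrist");save(p,"w1");print(telemetry.state()["ee_pos"])
E
```

```text
top 95 ((551.1735229492188, -279.0384521484375), (12.524087905883789, 33.884334564208984), 4.412213325500488)
scene 219 ((555.845703125, -290.3118896484375), (16.095626831054688, 59.41622543334961), 0.952915370464325)
[ 550.71989423 -289.04048148  181.18063176]
```

View pics/w1.png

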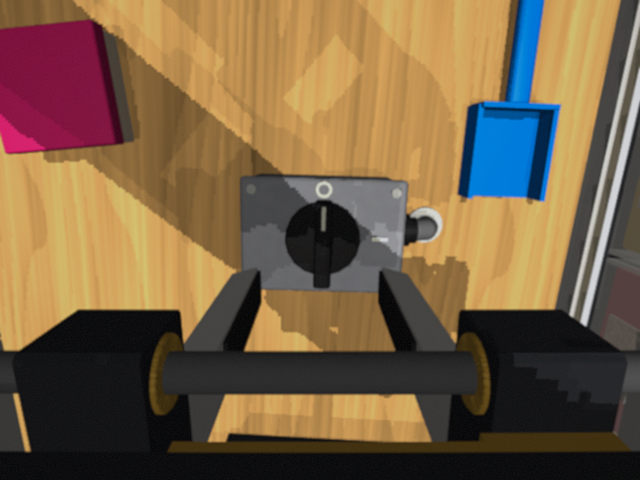

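The handle bar at (322,245) now lies crosswise and points to the O mark, so the isolator is off. Next I go to the clip.

>>> apply_moves(claw=[-0.2, -0.2, -0.2, -0.2, -0.2, -0.2, -0.2, -0.2, -0.2, -0.2, -0.2], travel=[[-6.2, 33, -1], [-6.2, 33, -1], [-6.2, 33, -1], [-6.2, 33, -1], [-6.2, 33, -1], [-6.2, 33, -1], [-6.2, 33, -1], [-6.2, 33, -1], [-6.2, 33, -1], [-6.2, 33, -1], [-6.2, 33, -1]], delta_rot=[[0, 0, 1.117], [0, 0, 1.117], [0, 0, 1.117], [0, 0, 1.117], [0, 0, 1.117], [0, 0, 1.117], [0, 0, 1.117], [0, 0, 1.117], [0, 0, 1.117], [0, 0, 1.117], [0, 0, 1.117]])

```text
t: 8.45
ee_pos: [489.6, 39.5, 172.9]
tcp_rot: [[-0.924, 0.382, -0.001], [0.382, 0.924, 0.0], [0.001, -0.0, -1.0]]
wrist_force: [-0.2, 0.2, 0.6]
opening: 56.4
finger_force: 0.0
```

```bash
python3 - <<'E'
from h import *
p=imaging.camera("wrist");save(p,"w2");X=pts(p);s=telemetry.state();print(s["ee_pos"],s["tcp_rot"][:,0])
np.savez("w2.npz",X=X,im=p["image"])
for n in("clip","clip_tails","clip_left_lip"):
    for r in imaging.boxes_of(p,n)[:2]:
        u,v=map(int,np.round(r["location"])); print(n,(u,v),r["conf"],X[v,u].round())
m=(abs(X[...,0]-473)<60)&(abs(X[...,1]-48)<50)&(X[...,2]>15)&(X[...,2]<40)
k,l,st,c=cv2.connectedComponentsWithStats(m.astype(np.uint8))
i=1+st[1:,4].argmax(); m=l==i; print(st[i])
P=X[m];r=cv2.minAreaRect(P[:,:2].astype(np.float32));print(r,np.median(P[:,2]))
E
```

```text
[489.75041468  39.41048963 173.08897438] [-9.24176372e-01  3.81965400e-01  6.82753650e-04]
clip (321, 198) 0.63 [468.  52.  24.]
clip (176, 234) 0.57 [450. -70.  24.]
clip_tails (178, 236) 0.9 [452. -69.  24.]
clip_tails (326, 197) 0.57 [469.  56.  23.]
clip_left_lip (188, 234) 0.64 [455. -69.   4.]
[ 289  146   68  110 1696]
((471.6288757324219, 51.3071174621582), (52.52360534667969, 89.03519439697266), 67.60430908203125) 24.32243646766574
```

View pics/w2.png

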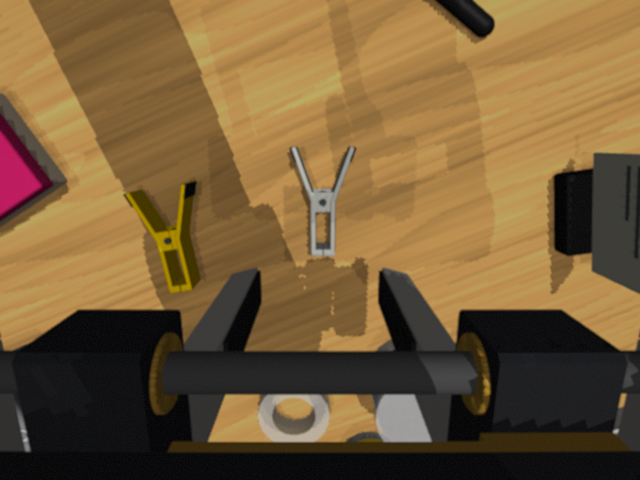

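The clip's jaws are at (322,240) and its tails at (295,150) and (350,150), already aligned with the tool. The yellow look-alike is at (165,240).

>>> apply_moves(claw=[-0.7, -0.7, -0.7, -0.7, -0.7, -0.7, -0.7, -0.7], travel=[[-4.7, 2.2, 0], [-4.7, 2.2, -4], [-4.7, 2.2, -8], [-4.7, 2.2, -11], [-4.7, 2.2, -14], [-4.7, 2.2, -16], [-4.7, 2.2, -16], [-4.7, 2.2, -16]], delta_rot=[[0, 0, 0], [0, 0, 0], [0, 0, 0], [0, 0, 0], [0, 0, 0], [0, 0, 0], [0, 0, 0], [0, 0, 0]], force=15)

```text
t: 9.45
ee_pos: [442.9, 61.8, 13.3]
tcp_rot: [[-0.925, 0.381, -0.0], [0.381, 0.925, 0.0], [0.0, -0.0, -1.0]]
wrist_force: [0.4, -0.4, -0.7]
opening: 79.9
finger_force: 0.0
```

>>> apply_moves(claw=[0.2, 0.3, 0.4, 0.5, 0.6, 0.7, 0.8, 0.9, 1, 1, 1, 1, 1, 1, 1, 1], travel=[[0, 0, 0], [0, 0, 0], [0, 0, 0], [0, 0, 0], [0, 0, 0], [0, 0, 0], [0, 0, 0], [0, 0, 0], [0, 0, 0], [0, 0, 0], [0, 0, 0], [0, 0, 0], [0, 0, 0], [0, 0, 0], [0, 0, 0], [0, 0, 0]], delta_rot=[[0, 0, 0], [0, 0, 0], [0, 0, 0], [0, 0, 0], [0, 0, 0], [0, 0, 0], [0, 0, 0], [0, 0, 0], [0, 0, 0], [0, 0, 0], [0, 0, 0], [0, 0, 0], [0, 0, 0], [0, 0, 0], [0, 0, 0], [0, 0, 0]])

```text
t: 11.05
ee_pos: [442.9, 62.1, 13.6]
tcp_rot: [[-0.925, 0.38, 0.0], [0.38, 0.925, -0.0], [-0.0, 0.0, -1.0]]
wrist_force: [0.6, -0.6, 3.1]
opening: 18.4
finger_force: 15.0
```

>>> apply_moves(claw=[1, 1, 1, 1, 1, 1, 1, 1, 1, 1, 1, 1, 1, 1, 1, 1, 1], travel=[[0, 0, 1], [0, 0, 3], [0, 0, 5], [0, 0, 6.5], [-2, 1, 6.5], [-4.3, 3, 6.5], [-4.3, 6, 6.5], [-4.3, 9, 6.5], [-4.3, 12, 6.5], [-4.3, 15, 6.5], [-4.3, 18, 6.5], [-4.3, 20, 6.5], [-4.3, 22, 6.5], [-4.3, 23, 6.5], [-4.3, 23, 6.5], [-4.3, 23, 6.5], [-4.3, 23, 6.5]], delta_rot=[[0, 0, 0], [0, 0, 0], [0, 0, 0], [0, 0, 0], [0, 0, 0.143], [0, 0, 0.143], [0, 0, 0.143], [0, 0, 0.143], [0, 0, 0.143], [0, 0, 0.143], [0, 0, 0.143], [0, 0, 0.143], [0, 0, 0.143], [0, 0, 0.143], [0, 0, 0.143], [0, 0, 0.143], [0, 0, 0.143]], force=20)

```text
t: 12.75
ee_pos: [399.7, 291.3, 78.4]
tcp_rot: [[-0.969, 0.245, -0.0], [0.245, 0.969, -0.0], [0.0, -0.0, -1.0]]
wrist_force: [-0.2, 0.4, -0.7]
opening: 18.5
finger_force: 20.0
```

```bash
python3 - <<'E'
from h import *
s=telemetry.state();print(s["ee_pos"],s["tcp_rot"][:,0],s["opening"],s["finger_force"])
t=s["ee_pos"][:2];u=np.array([.969,-.245]);n=np.array([.245,.969]);e=np.array([516.6,262.4])
a=[]
for c in("top","scene"):
    p=imaging.camera(c);X=pts(p);im=p["image"]
    for m,name in(((X[...,2]>65)&(X[...,2]<105),"clip"),((X[...,2]>100)&(X[...,2]<122),"cardtop")):
        q=(X[...,:2]-e)@np.c_[u,n]
        lo,hi=(-65,-8) if name=="clip" else(-8,110)
        k=m&(q[...,0]>lo)&(q[...,0]<hi)&(abs(q[...,1])<35)
        Q=q[k]
        if len(Q)<4: print(c,name,len(Q));continue
        print(c,name,len(Q),"along",np.percentile(Q[:,0],[1,50,99]).round(1),"lat",np.percentile(Q[:,1],[1,25,50,75,99]).round(1),"z",np.median(X[k][:,2]).round(1))
        if name=="clip":
            T=Q[Q[:,0]>Q[:,0].max()-12]; print(" tip lat",np.sort(T[:,1]).round(0))
    u0,v0=((150,150) if c=="top" else (360,180))
    a.append(cv2.resize(im[v0:v0+150,u0:u0+140],(400,429),interpolation=cv2.INTER_CUBIC))
cv2.imwrite("pics/pre.png",cv2.cvtColor(np.hstack(a),cv2.COLOR_RGB2BGR))
E
```

```text
[399.66250337 291.33672365  78.36820779] [-9.69487415e-01  2.45140921e-01  2.85907860e-04] 18.459620590684185 19.97773379087448
top clip 131 along [-64.7 -52.2 -42.5] lat [-27.1 -22.2  10.9  14.7  20.8] z 87.6
 tip lat [-27. -27. -27. -27. -26. -26. -26. -26. -26. -25. -25. -25. -25. -25.
 -25. -25. -24. -24. -24. -24. -24. -23. -22. -22. -22. -22. -22. -22.
 -22. -22. -21. -20. -20. -20. -18. -18.  11.  11.  12.  12.  12.  12.
  12.  12.  12.  13.  14.  14.  14.  14.  15.  15.  15.  15.  16.  16.
  16.  16.  16.  16.  16.  17.  17.  17.  17.  17.  18.  18.  19.  21.
  21.  21.  21.  21.]
top cardtop 206 along [ 1.3 51.4 99.1] lat [-1.3 -0.2  0.2  1.1  3. ] z 113.1
scene clip 144 along [-64.2 -43.7 -38.3] lat [-27.1 -21.1  -2.4  15.6  21.7] z 84.7
 tip lat [-27. -27. -27. -27. -27. -26. -26. -26. -26. -26. -25. -25. -25. -25.
 -24. -24. -24. -24. -24. -24. -23. -23. -23. -23. -22. -22. -22. -22.
 -21. -21. -21. -21. -21. -21. -21. -20. -20. -20. -20. -19. -19. -19.
 -19. -19. -19. -18. -18. -18. -18. -17. -17. -17.  11.  12.  12.  12.
  12.  12.  13.  13.  13.  13.  14.  14.  14.  14.  14.  15.  15.  15.
  15.  15.  16.  16.  16.  16.  16.  17.  17.  17.  17.  17.  18.  18.
  18.  18.  19.  19.  19.  19.  19.  20.  20.  20.  20.  20.  21.  21.
  21.  21.  22.  22.  22.]
scene cardtop 73 along [  1.8  59.9 102.4] lat [-0.3  0.4  1.2  2.   2.8] z 117.8
```

View pics/pre.png

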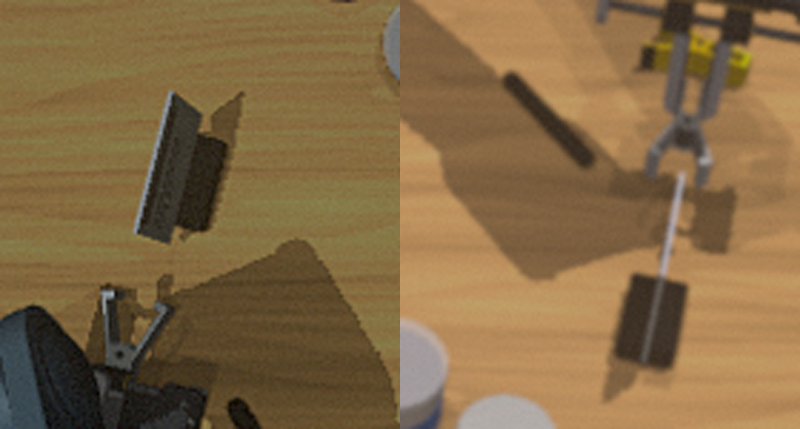

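Both jaws gape ahead of the card edge: in the top view they are at (110,295) and (165,310), with the edge at (150,238). The gap sits about 3.5 mm off the card plane, so I shift sideways first and then go forward.

>>> apply_moves(claw=[1, 1, 1, 1, 1, 1, 1, 1, 1, 1, 1, 1, 1], travel=[[0.1, 0.35, 0], [0.1, 0.35, 0], [0.7, 0.2, 0], [1.3, 0.05, 0], [1.9, -0.1, 0], [2.5, -0.25, 0], [3.1, -0.4, 0], [3.7, -0.55, 0], [4.3, -0.7, 0], [4.9, -0.85, 0], [5.5, -1.0, 0], [6.1, -1.15, 0], [6.1, -1.15, 0]], delta_rot=[[0, 0, 0], [0, 0, 0], [0, 0, 0], [0, 0, 0], [0, 0, 0], [0, 0, 0], [0, 0, 0], [0, 0, 0], [0, 0, 0], [0, 0, 0], [0, 0, 0], [0, 0, 0], [0, 0, 0]])

```text
t: 14.15
ee_pos: [461.6, 280.4, 78.6]
tcp_rot: [[-0.97, 0.245, 0.0], [0.245, 0.97, 0.0], [-0.0, 0.0, -1.0]]
wrist_force: [-0.3, -0.1, -0.7]
opening: 18.4
finger_force: 20.0
```

>>> apply_moves(claw=[1, 1, 1, 1, 1], travel=[[0, 0, 0], [0, 0, 0], [0, 0, 0], [0, 0, 0], [0, 0, 0]], delta_rot=[[0, 0, 0], [0, 0, 0], [0, 0, 0], [0, 0, 0], [0, 0, 0]])

```text
t: 14.65
ee_pos: [460.6, 280.6, 78.5]
tcp_rot: [[-0.97, 0.244, -0.0], [0.244, 0.97, -0.0], [-0.0, -0.0, -1.0]]
wrist_force: [0.8, 0.3, -0.1]
opening: 18.5
finger_force: 20.0
```

```bash
python3 - <<'E'
from h import *
u=np.array([.969,-.245]);n=np.array([.245,.969]);e=np.array([516.6,262.4])
a=[]
for c in("top","scene"):
    p=imaging.camera(c);X=pts(p);im=p["image"];q=(X[...,:2]-e)@np.c_[u,n]
    k=(X[...,2]>65)&(X[...,2]<102)&(q[...,0]>0)&(q[...,0]<50)&(abs(q[...,1])>5)&(abs(q[...,1])<35);Q=q[k]
    print(c,len(Q),"tip",Q[:,0].max().round(1)); 
    for s in(-1,1): print(s,np.percentile(Q[s*Q[:,1]>0,1],[2,98]).round(1))
    k=(X[...,2]>103)&(X[...,2]<122)&(q[...,0]>-8)&(q[...,0]<110)&(abs(q[...,1])<12);print("card",np.percentile(q[k],[1,50,99],axis=0).round(1).tolist())
    u0,v0=((150,150) if c=="top" else (360,180))
    a.append(cv2.resize(im[v0:v0+150,u0:u0+140],(400,429),interpolation=cv2.INTER_CUBIC))
cv2.imwrite("pics/end.png",cv2.cvtColor(np.hstack(a),cv2.COLOR_RGB2BGR))
E
```

```text
top 113 tip 20.0
-1 [-22.2 -14.3]
1 [15.9 24.7]
card [[1.9, -1.0], [50.6, 0.3], [99.0, 3.5]]
scene 143 tip 23.1
-1 [-22.2 -12. ]
1 [16.3 26.4]
card [[2.0, -0.3], [58.3, 1.2], [102.4, 2.8]]
```

View pics/end.png

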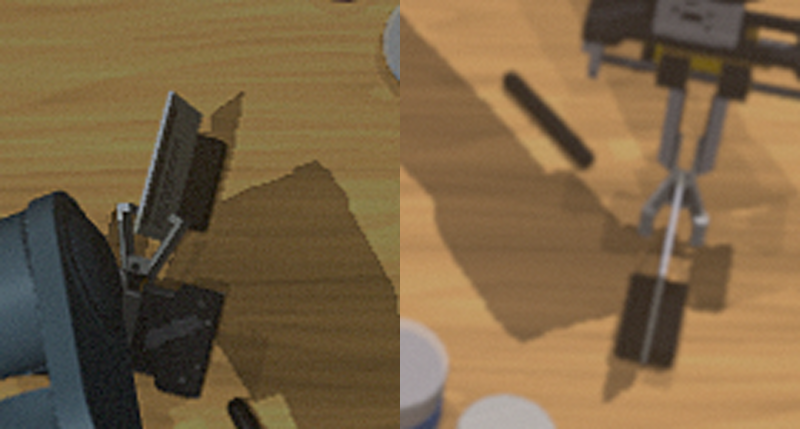

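The jaws stand on either side of the card, at (122,210) and (178,220) in the top view. They have about 13 to 16 mm of clearance each side, the lips are about 18 mm past the edge, and the card has not moved. I am handing in.

```bash
python3 -c "
from workcell import hand_in
print(hand_in())"
```

```text
the job is handed in; nothing more can be done
None
```

The isolator is switched off, and the job is handed in with the steel clip held open around the card's robot-facing edge, one jaw on each side; the last pictures showed the card unmoved and untouched, but the hand-in gave no verdict.

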